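# Load a filter into a light source under its swing-aside dust cover

### The arm

A 7-joint arm with a two-finger parallel gripper is mounted at the origin on a cart in front of the work surface, level with it; the furniture and walls round the work are solid. World frame = base frame: x ahead of the robot, y to its left, z up, the work surface at z = 0. Lengths are in mm, angles in rad, forces in N, time in s.
With the tool pointing down it reaches from about 400 to 850 mm from the base axis. Payload 10.4 kg.
Tool frame: the origin (TCP) lies midway between the tips of the shut fingers; the grasp point (between the pads) lies 19 mm behind it (arm.pinch_z is the distance from the TCP to the grasp point, in mm); z points along the fingers, y is the line along which they close (so a half turn about z gives the same grasp; the last joint's range is limited). The gripper opens to 85 mm and grips with 20 to 120 N. Pads are 22 mm wide; open, the fingers measure 114 mm over their backs; the gripper's body (76 mm by 85 mm) begins 54 mm behind the grasp point. The pads swing forward as they close: fully open they stand 13 mm farther back than shut.
Start: joints at [-0.023, 0.332, -0.065, 1.46, 0.022, 1.35, -0.088], TCP at [625.021, 0.018, 231.338] pointing down, gripper open.
Joint ranges: [-2.6, 2.6], [-0.5, 2.12], [-1.47, 1.34], [0.16, 2.42], [-1.27, 4.41], [0.06, 2.06], [-2.6, 2.6]. Speed limits (rad/s): [2.22, 2.22, 2.79, 2.79, 3.14, 3.14, 3.14].

### API

Orientations are given as a 3x3 rotation matrix whose columns are the frame's x, y, z axes.
In Python, from plant import sense, cams, ticket, arm gives the robot as it stands. The module is installed in compiled form; this text tells all that it offers.
- The arm moves only by the tool drive_tool, never from a script. Its argument "rows" is a list of rows, each a list of 5 numbers: the finger opening in mm, from 0 to 85.4, then the shift along the tool's x, y, z in mm, then the turn about the tool's z in rad. A call has 1 to 20 rows; each row is the pose to reach, as a shift and turn from the pose commanded when the call began, along the tool's axes at that moment; what a row does not reach only later rows make up. A row lasts 1/8 s, in which the tool goes at most 62.5 mm and 10.7 degrees, less where a joint would pass 70% of its speed; a pose out of reach is approached as far as the arm can. A call with a gripper value outside its range is refused whole. The fingers move at their own pace and stop on an object; "force" is the grip in N (left out, the last holds). Time passes only in rows, so rows that repeat a pose let the fingers close. It gives the time, the measured TCP pose, the force, the opening and the grip force at its end, in the units of the state.
- sense(): the state, without advancing time (a new reading comes with each control period).
- cams.grab_frame(name): name is "scene" or "side" or "wrist"; returns a dict with "color" (480x640x3 uint8, red, green, blue), "z_map" (480x640 float32, mm along the optical axis (not along the pixel's ray), 0 where there is no reading), "fx", "fy", "cx", "cy" (pixels), "k1" (the pictures are not rectified: a ray, as slopes to the right and down, at radius r is drawn at 1 + k1 r^2 times it, then the intrinsics apply), "R" (3x3) and "t" (3): a world point X has camera coordinates R X + t; the wrist camera has in their place "tool_from_camera" (4x4, takes a point from camera to tool coordinates, whose origin is the TCP and whose axes are the flange's). Camera axes: x right, y down, z forward; pixel columns grow to the right and rows downward; lengths in mm; the calibration is good to about 2 mm. A picture is of the moment at which its call begins: read the wrist's pose just before it.
- ticket.sign_off(): hands the job in; it is judged then, once.
The state is a dict: "time": time; "q": joint angles; "qvel": joint speeds; "joint_torque": joint torques, N m; "tool_pos": TCP position; "eef_rot": TCP orientation; "wrist_force": force on the tool from outside, world axes, zero at the start; "torque": the same for the moment, N m; "opening": finger opening in mm; "grasp_force": force on a finger pad.
Only numpy, scipy, OpenCV 4.12 (cv2) and the standard library are available. Lean on these libraries where they do the work, as an engineer would, in place of code of your own. Each camera call takes 0.05 s, during which the arm holds its last target. There are 200 camera calls.

### The job

Put the framed glass filter into the light source: swing the dust cover on top of the housing fully aside to uncover the filter slot, turn the flat filter holder edge-on, slide it into the slot and press it down until it is fully home, flush with the top plate. Then swing the cover fully shut over it again, and leave the things lying around undisturbed.

Things in the scene. Friction and masses are not known exactly. Their poses are not given: they have to be found in the camera images.
- light_source: cold-light source, fixed to the table: white box, black end panels, flat aluminium top plate; 163 long (x) x 131 wide (y) x 85 high mm. Origin on the table under the middle; x points from the panel with dial and rocker switch to the panel with the bent light guide (which stays under 80 mm height and reaches 140 mm to x, 105 mm to -y), y left of that, z up.
- slot_mouth (a point): centre of the mouth of the filter slot, level with the top plate (85 mm above the table), 30 mm towards x and 10 mm towards -y from the box's origin; same axes as the box. The slot is upright, 10 mm wide along x, 53 mm long along y, its mouth bevelled by 1.5 mm.
- slot_floor (a point): centre of the slot's floor, 60 mm below its mouth. A leaf spring in the slot's +x wall, from 10 to 28 mm below the mouth, bulges 4 mm into the slot and rubs on the holder with a few newtons: the holder does not drop in by itself and has to be pressed down (about 3 to 10 N) until it stands on the floor, its top edge then level with the top plate.
- cover (a joint): turn of the dark steel dust cover about its pin, rad: 0 fully shut over the slot, 1.75 fully aside against its stop; seen from above it opens clockwise. Sprung click stops hold it at both ends: within 0.35 rad of either end it has to be moved against the click (1 to 3 N at the knob) or snaps home; in between it stays where it is left.
- cover_pin (a point): centre of the cover's pin, on the cover's upper face 5.5 mm above the top plate and 46 mm towards +y of the slot centre; its low screw head stands 3 mm higher. It turns with the cover: its -y axis points along the cover to the knob. The cover is a strip 3 mm thick, 30 mm wide, 132 mm long; its underside is 2.5 mm above the top plate, so it cannot shut over a holder that stands out further.
- cover_knob (a point): middle of the upright round knob near the cover's free end, 96 mm from the pin: 12 mm in diameter, 14 mm high, this point at half its height (12.5 mm above the top plate). With the cover shut the knob is 50 mm to the -y side of the slot centre; with it aside the knob lies on the dial panel's side of the pin.
- filter_holder: the filter: round glass in a flat black rectangular holder, 60 mm long (its x) x 50 mm wide (its y) x 7 mm thick (its z), about 60 g, lying flat on the table. Origin in the middle of one face (the underside as it lies). It is the same both ways round and both ways up; in the slot its 60 mm length is upright and its 50 mm width runs along the slot.
- filter_center (a point): the middle of the filter holder's thickness, length and width (3.5 mm above its origin); same axes as the holder. When it is home this point is 30 mm below the slot's mouth.
- lens_blower: bystander: black rubber bulb with a red nozzle, 53 x 130 x 53 mm, lying on the table; origin under the bulb
- tweezers: bystander: steel tweezers, 16 x 123 x 11 mm, lying on the table; origin under their middle, long along their y
- vial: bystander: glass vial with a black screw cap, 23 mm in diameter, 58 mm high, standing near the tweezers; origin under its middle
Things that resemble listed ones, but are neither listed nor needed, are in the scene too. What is meant by the filter_holder is not red, and is the larger of those in its own colour.

How it is judged (in metres and radians):
On the way, in this order (a step that is already met when the one before it is completed fails the run):
1. the cover has been swung fully aside (beyond 1.6 rad) (value of joint cover above 1.6 rad), for 0.2 s.
2. the filter holder is fully home in the slot, edge-on: its centre within 4 mm of the slot's middle line, standing out of the mouth by less than 2 mm (z of filter_center in the frame of slot_mouth below -0.028 m and horizontal distance between filter_center and slot_mouth below 0.004 m and angle between the x axis of filter_center and the z axis of slot_mouth, either way round below 0.1 rad), for 0.2 s.
At the end, for the whole second after the job is handed in: The filter holder rests upright in the slot, its top edge less than 2 mm above the top plate and its centre within 4 mm of the slot's middle line, and the cover is shut over it (within 0.06 rad of its closed stop) (all of step 2 and value of joint cover below 0.06 rad and linear speed of filter_holder below 0.02 m/s); the robot touches nothing.
It fails at once if a bystander (blower, tweezers or vial) is shifted by more than 20 mm (distance of any of lens_blower, tweezers, vial from where it was at the start of the episode above 0.02 m).
It also fails if it takes over 72 s, if anything falls off the work surface, if the arm or the gripper's body presses on something with over 40 N, if the wrist force passes 120 N, or if a joint passes its speed limit or range.

## Working session

There is one attempt and no reset: what is moved stays moved. The work goes in short steps, Python scripts to look and compute and a tool call to move; the robot and the scene stay as the last step left them, time stands still between calls to the robot, and variables do not carry over. Pictures are saved under pics/ and viewed, at most 10 in all, crops included, and the job is handed in when it is done.

Besides the shell and the picture viewer there is one more tool, called after ">>>" as name(argument=value, ...) on one line, values as JSON. drive_tool: Moves the arm, as the interface text tells. Its arguments: {"type":"object","properties":{"rows":{"type":"array","items":{"type":"array","items":{"type":"number"}}},"force":{"type":"number"}},"required":["rows"]}

```bash
mkdir -p pics; cat > h.py <<'E'
import numpy as np, cv2
from plant import sense, cams, ticket, arm
def grab(n):
    s=sense(); f=cams.grab_frame(n); f['n']=n
    if n=='wrist':
        T=np.array(f['tool_from_camera']); Rt=np.array(s['eef_rot']); p=np.array(s['tool_pos'])
        Rc=Rt@T[:3,:3]; c=Rt@T[:3,3]+p
    else:
        R=np.array(f['R']); Rc=R.T; c=-R.T@np.array(f['t'])
    f['Rc']=Rc; f['c']=c; return f
def slopes(f,uv):
    uv=np.atleast_2d(np.asarray(uv,float)); d=(uv-[f['cx'],f['cy']])/[f['fx'],f['fy']]
    u=d.copy()
    for _ in range(20): u=d/(1+f['k1']*(u**2).sum(1,keepdims=True))
    return u
def onplane(f,uv,z):
    u=slopes(f,uv); r=np.c_[u,np.ones(len(u))]@f['Rc'].T
    return f['c']+r*((z-f['c'][2])/r[:,2])[:,None]
def cloud(f):
    v,u=np.mgrid[0:480,0:640]; s=slopes(f,np.c_[u.ravel(),v.ravel()]); z=f['z_map'].reshape(-1,1)
    P=(np.c_[s,np.ones(len(s))]*z)@f['Rc'].T+f['c']; P[z[:,0]==0]=np.nan
    return P.reshape(480,640,3)
def proj(f,X):
    x=(np.atleast_2d(X)-f['c'])@f['Rc']; u=x[:,:2]/x[:,2:]; u=u*(1+f['k1']*(u**2).sum(1,keepdims=True))
    return u*[f['fx'],f['fy']]+[f['cx'],f['cy']]
def save(f,name): cv2.imwrite('pics/'+name,cv2.cvtColor(f['color'],cv2.COLOR_RGB2BGR))
E
python3 - <<'E'
from h import *
for n in('scene','side'):
    f=grab(n); save(f,n+'1.png'); print(n,f['c'].round(),f['k1'],f['fx'],f['Rc'][:,2].round(2))
    P=cloud(f); np.save(n+'.npy',P)
    m=(abs(P[...,2]-85)<4)&(P[...,0]<900); 
    q=P[m][:,:2].astype(np.float32); print(len(q),cv2.minAreaRect(q) if len(q) else '')
s=sense();print(np.round(s['eef_rot'],3),arm.pinch_z)
E
```

```text
scene [ 167. -758.  665.] 0.015953623984440026 561.7413711928649 [ 0.44  0.67 -0.6 ]
4679 ((688.1909790039062, 102.21484375), (464.6095886230469, 1435.320068359375), 9.234293937683105)
side [ 412. -890.  595.] -0.055147446500847 518.7073661583859 [ 0.19  0.81 -0.56]
3836 ((229.36306762695312, 897.9850463867188), (1074.6156005859375, 3209.48583984375), 10.866035461425781)
[[ 0.     1.    -0.001]
 [ 1.    -0.     0.   ]
 [ 0.    -0.001 -1.   ]] 18.700000000000003
```

View pics/scene1.png

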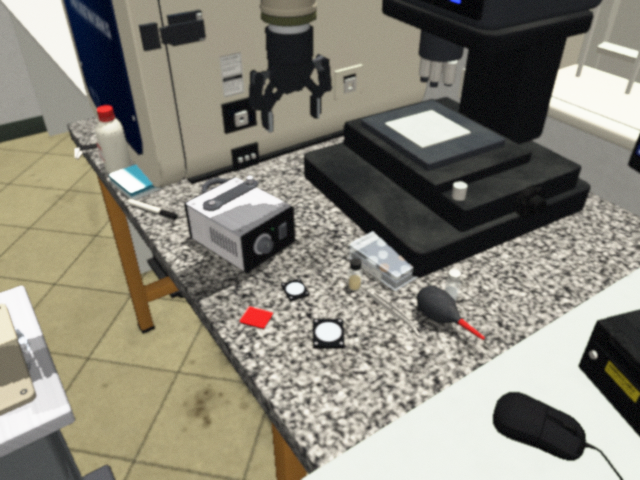

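View pics/side1.png

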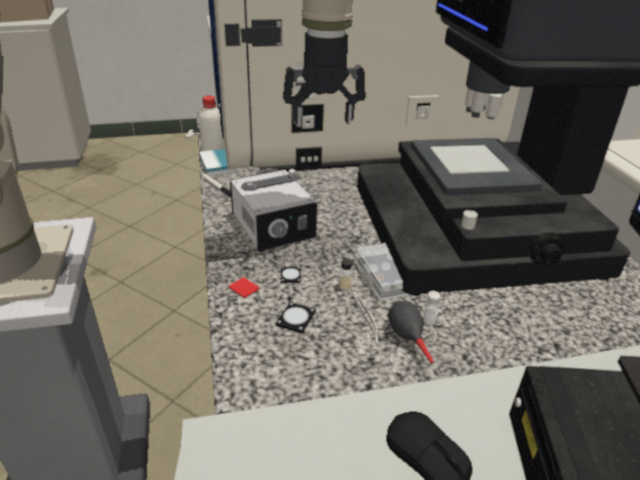

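The scene view shows the light source at about (240,215) with its dial panel towards the camera. The large black holder is at (328,333), with the small one at (294,289) and a red one at (257,317). Vial is at (355,275), tweezers at (390,300) and blower at (437,305). The side view shows the holder at (296,317).

```bash
cat > m.py <<'E'
from h import *
for n,box,hb in(('scene',(180,165,305,275),(300,310,355,355)),('side',(225,165,325,255),(270,298,325,338))):
    f=grab(n); P=cloud(f); x0,y0,x1,y1=box
    Q=P[y0:y1,x0:x1]; C=f['color'][y0:y1,x0:x1]
    for h in (85,):
        m=(abs(Q[...,2]-h)<5).astype(np.uint8)
        k,l,st,c=cv2.connectedComponentsWithStats(m); i=1+st[1:,4].argmax()
        q=Q[l==i]; r=cv2.minAreaRect(q[:,:2].astype(np.float32)); print(n,'top',len(q),np.median(q[:,2]),r)
    print('all above 20',cv2.minAreaRect(Q[(Q[...,2]>20)&(Q[...,2]<110)][:,:2].astype(np.float32)))
    # holder: dark
    x0,y0,x1,y1=hb; g=f['color'][y0:y1,x0:x1].max(2); m=(g<60).astype(np.uint8)
    cs,_=cv2.findContours(m,cv2.RETR_EXTERNAL,cv2.CHAIN_APPROX_NONE); c=max(cs,key=cv2.contourArea)[:,0]+[x0,y0]
    w=onplane(f,c,7.); print('holder',cv2.minAreaRect(w[:,:2].astype(np.float32)),'depth z',np.nanmedian(P[y0:y1,x0:x1][m>0][:,2]))
    for nm,uv in dict(knob=(209,206) if n=='scene' else (249,187),far=(255,185) if n=='scene' else (293,175),vial=(354,290) if n=='scene' else (345,288),tw=(390,300) if n=='scene' else (366,315),blow=(437,305)if n=='scene' else(406,322)).items(): print(nm,P[uv[1],uv[0]].round())
    z=4; img=cv2.resize(f['color'][box[1]:box[3],box[0]:box[2]],None,fx=z,fy=z,interpolation=cv2.INTER_CUBIC); globals()[n]=img
H=max(scene.shape[0],side.shape[0])
im=np.hstack([cv2.copyMakeBorder(a,0,H-a.shape[0],0,0,0) for a in(scene,side)]); im=cv2.resize(im,(800,int(800*H/im.shape[1])))
cv2.imwrite('pics/box.png',im[...,::-1])
E
python3 m.py
```

```text
scene top 3212 84.60432656895654 ((535.2402954101562, 55.088748931884766), (137.20529174804688, 175.21348571777344), 14.562018394470215)
all above 20 ((554.1552734375, 128.23440551757812), (357.4222717285156, 267.5945739746094), 52.435546875)
holder ((516.2162475585938, -264.6135559082031), (27.07560157775879, 48.14442825317383), 55.68934631347656) depth z 6.285595895879794
knob [480.  67.  92.]
far [587.  86.  90.]
vial [ 624. -188.    2.]
tw [ 659. -243.    2.]
blow [ 682. -326.   44.]
side top 2127 85.88972479463297 ((530.8029174804688, 53.86878204345703), (128.79653930664062, 175.897216796875), 13.91624641418457)
all above 20 ((530.6094970703125, 128.2025146484375), (356.7097473144531, 240.58474731445312), 77.71672821044922)
holder ((527.8262329101562, -250.59744262695312), (61.57400131225586, 49.545841217041016), 55.83269500732422) depth z 7.107573161659161
knob [488.  64.  92.]
far [586.  98.  94.]
vial [ 630. -190.    7.]
tw [ 649. -261.    1.]
blow [ 689. -333.   43.]
```

View pics/box.png

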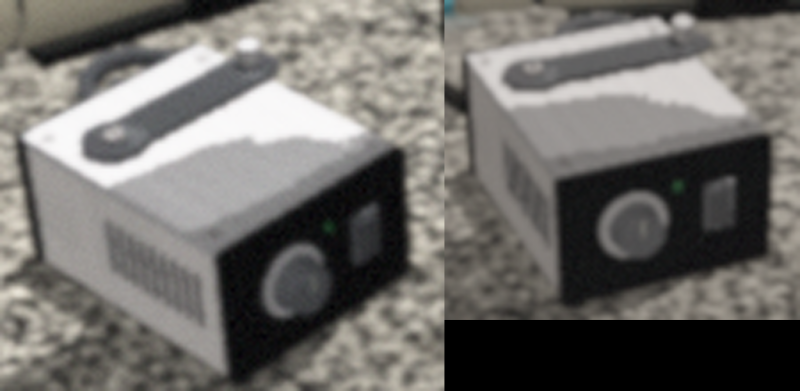

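The cover is shut (pin at the robot side, knob on the far side), and the box yaw is about 104°. I'll move over the box for a wrist-camera look.

>>> drive_tool(rows=[[40,60,-65,0,-1.82],[40,60,-65,0,-1.82],[40,60,-65,0,-1.82],[40,60,-65,0,-1.82],[40,60,-65,0,-1.82],[40,60,-65,0,-1.82],[40,60,-65,0,-1.82],[40,60,-65,0,-1.82],[40,60,-65,0,-1.82],[40,60,-65,0,-1.82],[40,60,-65,0,-1.82],[40,60,-65,0,-1.82]])

```text
time: 1.7
tool_pos: [560.0, 60.0, 231.2]
eef_rot: [[-0.97, -0.244, -0.0], [-0.244, 0.97, -0.0], [0.0, 0.0, -1.0]]
wrist_force: [-0.1, -0.1, 1.1]
opening: 39.9
grasp_force: 0.0
```

```bash
python3 - <<'E'
from h import *
f=grab('wrist'); P=cloud(f); save(f,'w1.png'); s=sense(); print(np.round(s['eef_rot'],3),np.round(s['q'],2),f['c'].round(),f['Rc'][:,2].round(2))
m=((abs(P[...,2]-85)<3)).astype(np.uint8); k,l,st,c=cv2.connectedComponentsWithStats(m); i=1+st[1:,4].argmax()
print(st[i],cv2.minAreaRect(P[l==i][:,:2].astype(np.float32)),np.median(P[l==i][:,2]))
m=((P[...,2]>97)&(P[...,2]<112)).astype(np.uint8)
k,l,st,c=cv2.connectedComponentsWithStats(m)
for i in range(1,k):
    if st[i,4]>60: print('hi',st[i],P[l==i].mean(0).round(1),np.ptp(P[l==i],axis=0).round(1))
E
```

```text
[[-0.97  -0.244 -0.   ]
 [-0.244  0.97  -0.   ]
 [ 0.     0.    -1.   ]] [ 0.06  0.21 -0.29  1.62  0.06  1.32  1.58] [485.  42. 374.] [ 0.29  0.07 -0.95]
[  199   100   226   168 28492] ((532.5776977539062, 52.9185791015625), (130.30894470214844, 166.7288055419922), 14.318864822387695) 85.03150679285062
hi [560 158  45  73 906] [482.7 244.4 105.3] [54.9  6.5 15. ]
hi [ 500  233   88  143 1978] [571.9 252.5 104.7] [131.6  11.3  15. ]
hi [345 260  18  20 251] [582.   98.  103.6] [12.7 13.1  9.2]
hi [  0 422  41  22 416] [ 826.  -167.9  102.8] [ 5.6 42.4 13.3]
hi [447 453  21  27 281] [754.2 252.1 104.1] [36.3  3.5 14.9]
hi [146 468  35  12 257] [836.2 -22.6 102.3] [ 4.7 30.5 12.2]
```

View pics/w1.png

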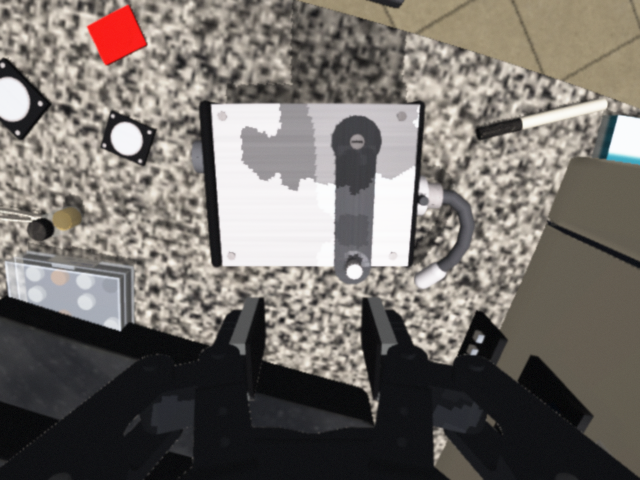

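The wrist view shows the whole top plate. The cover is shut with its pin at (357,142) and knob at (354,270), and the knob measures (582,98), which agrees with the predicted (583,97). Next I cage the knob between the fingers.

>>> drive_tool(rows=[[26,-31,31,0,0],[26,-31,31,50,0],[26,-31,31,100,0],[26,-31,31,125,0],[26,-31,31,139,0],[26,-31,31,139,0],[26,-31,31,139,0]], force=20)

```text
time: 2.62
tool_pos: [583.1, 97.9, 93.6]
eef_rot: [[-0.969, -0.246, 0.002], [-0.246, 0.969, 0.0], [-0.002, -0.0, -1.0]]
wrist_force: [-0.2, 0.2, 1.2]
opening: 25.9
grasp_force: 0.0
```

```bash
python3 - <<'E'
from h import *
import math
# arc rows in tool frame at shut: knob radius 96, tool x = toward pin (from knob), tool y = tangential +y(world) i.e. closing dir; opening = -tool y
# lead: fingers lead so trailing finger pushes: theta command to 1.75+0.05
for th in [.1,.25,.4,.55,.7,.85,1.0,1.15,1.3,1.45,1.6,1.75,1.8]:
    print(th, round(96*(1-math.cos(th)),1), round(-96*math.sin(th),1))
s=sense();print(s['tool_pos'],s['wrist_force'],s['opening'])
E
```

```text
0.1 0.5 -9.6
0.25 3.0 -23.8
0.4 7.6 -37.4
0.55 14.2 -50.2
0.7 22.6 -61.8
0.85 32.6 -72.1
1.0 44.1 -80.8
1.15 56.8 -87.6
1.3 70.3 -92.5
1.45 84.4 -95.3
1.6 98.8 -96.0
1.75 113.1 -94.5
1.8 117.8 -93.5
[583.13347704  97.86922743  93.58537451] [-0.19506389  0.22077975  1.23960596] 25.87032633169214
```

>>> drive_tool(rows=[[26,0.5,-9.6,0,0.1],[26,3,-23.8,0,0.25],[26,7.6,-37.4,0,0.4],[26,14.2,-50.2,0,0.55],[26,22.6,-61.8,0,0.7],[26,32.6,-72.1,0,0.85],[26,44.1,-80.8,0,1.0],[26,56.8,-87.6,0,1.15],[26,70.3,-92.5,0,1.3],[26,84.4,-95.3,0,1.45],[26,98.8,-96,0,1.6],[26,113.1,-94.5,0,1.75],[26,120.6,-92.8,0,1.83],[26,120.6,-92.8,0,1.83],[26,113.1,-94.5,0,1.75],[26,113.1,-94.5,0,1.75],[26,113.1,-94.5,-40,1.75],[26,113.1,-94.5,-100,1.75],[60,113.1,-94.5,-160,1.75],[60,113.1,-94.5,-160,1.75]])

```text
time: 5.12
tool_pos: [498.2, -21.7, 257.5]
eef_rot: [[-0.069, 0.998, 0.008], [0.998, 0.069, 0.0], [-0.0, 0.008, -1.0]]
wrist_force: [-0.2, -0.1, -0.6]
opening: 59.7
grasp_force: 0.0
```

```bash
python3 - <<'E'
from h import *
s=sense();f=grab('wrist'); P=cloud(f); save(f,'w2.png'); print(np.round(s['q'],2),f['c'].round())
m=((P[...,2]>97)&(P[...,2]<112)).astype(np.uint8)
k,l,st,c=cv2.connectedComponentsWithStats(m)
for i in range(1,k):
    if 60<st[i,4]<900: print('hi',st[i],P[l==i].mean(0).round(1),np.ptp(P[l==i],axis=0).round(1))
print('slot pred px',proj(f,[[534.9,84.5,85],[490.3,73.1,93]]).round())
E
```

```text
[-0.05  0.03  0.    1.75 -0.    1.34  0.02] [492.  56. 400.]
hi [301 213  16  17 210] [495.7 -19.5 103.9] [12.4 12.7  9.3]
slot pred px [[367.  90.]
 [309. 100.]]
```

View pics/w2.png

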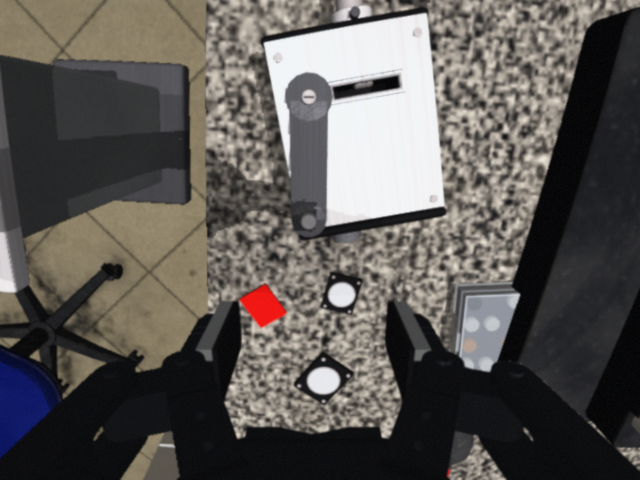

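The wrist view shows the cover against its stop, with the knob at (309,221), about 1.76 rad. The slot is clear from (333,92) to (401,80), and the holder is at (323,379). Now I measure the slot and the holder.

```bash
cat > m2.py <<'E'
from h import *
def rect(f,box,z,thr,flag=0):
    x0,y0,x1,y1=box; g=f['color'][y0:y1,x0:x1].max(2); m=(g<thr).astype(np.uint8)
    m=cv2.morphologyEx(m,cv2.MORPH_OPEN,np.ones((3,3),np.uint8)) if flag else m
    cs,_=cv2.findContours(m,cv2.RETR_EXTERNAL,cv2.CHAIN_APPROX_NONE); c=max(cs,key=cv2.contourArea)[:,0]+[x0,y0]
    w=onplane(f,c,z); (r,wh,a)=cv2.minAreaRect(w[:,:2].astype(np.float32)); return np.round(r,1),np.round(wh,1),round(a,1)
E
python3 - <<'E'
from m2 import *
f=grab('wrist')
for t in(60,110): print('slot',rect(f,(334,70,410,103),85,t),'holder',rect(f,(292,350,356,408),7,t,1),'small',rect(f,(318,268,366,318),7,t,1))
P=cloud(f)
print(f['fx'],P[362,340].round(1),P[379,323].round(1))
E
```

```text
slot (array([533.9,  86.6]), array([51. ,  8.4]), 14.1) holder (array([ 527.9, -243.4]), array([61.7, 52.5]), 54.1) small (array([ 541.8, -111.6]), array([22.1, 39.1]), 87.5)
slot (array([534. ,  86.6]), array([52.5,  9.5]), 14.0) holder (array([ 531.3, -246.3]), array([67.5, 80.6]), 48.0) small (array([ 539.9, -124.5]), array([62.9, 45.8]), 89.7)
379.4649518006091 [ 545.1 -219.9    1.3] [ 525.6 -240.4    8.9]
```

>>> drive_tool(rows=[[80,-60,1,0,0.15],[80,-120,2,0,0.3],[80,-180,2.5,20,0.45],[80,-237,2.5,70,0.6],[80,-237,2.5,120,0.69],[80,-237,2.5,127,0.69],[80,-237,2.5,127,0.69],[80,-237,2.5,127,0.69]])

```text
time: 6.22
tool_pos: [516.6, -257.5, 127.6]
eef_rot: [[0.579, 0.815, 0.003], [0.815, -0.579, -0.001], [0.001, 0.003, -1.0]]
wrist_force: [0.3, 0.2, -0.6]
opening: 80.0
grasp_force: 0.0
```

```bash
python3 - <<'E'
from m2 import *
f=grab('wrist'); save(f,'w3.png'); s=sense(); print(s['tool_pos'].round(1) if hasattr(s['tool_pos'],'round') else s['tool_pos'],np.round(s['eef_rot'],3))
P=cloud(f); m=((P[...,2]>4.5)&(P[...,2]<11)).astype(np.uint8)
p=proj(f,[[528,-247,7]])[0]; print(p)
g=f['color'].max(2); m=(g<60).astype(np.uint8)
cs,_=cv2.findContours(m,cv2.RETR_EXTERNAL,cv2.CHAIN_APPROX_NONE)
for c in cs:
    w=onplane(f,c[:,0],7); r=cv2.minAreaRect(w[:,:2].astype(np.float32))
    if min(r[1])>25 and max(r[1])<110: print(np.round(r[0],1),np.round(r[1],1),round(r[2],1),c[:,0].min(0),c[:,0].max(0))
E
```

```text
[ 516.6 -257.6  127.6] [[ 0.579  0.815  0.003]
 [ 0.815 -0.579 -0.001]
 [ 0.001  0.003 -1.   ]]
[317.46652504 215.01909208]
[ 528.4 -246.7] [63.5 50.8] 57.5 [282 171] [354 257]
[ 694.3 -320. ] [95.  68.9] 70.4 [523  87] [616 216]
[ 540.7 -129.1] [45.8 38. ] 79.6 [188  12] [268 104]
```

View pics/w3.png

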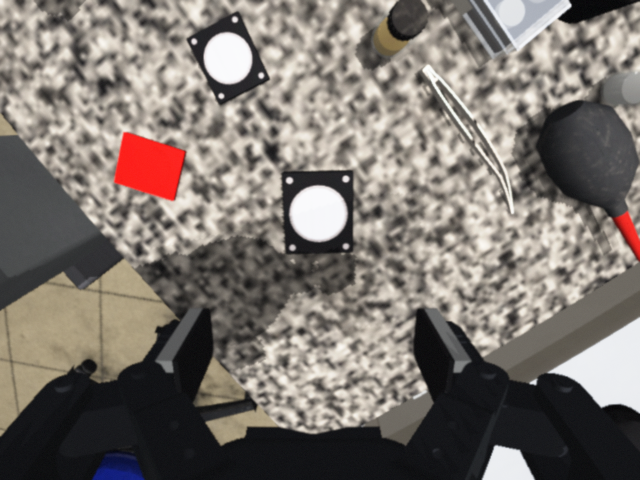

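The holder is at (318,213) px, centre (529,-246), with its long axis about 56.4°. The tweezers, vial and blower are well clear. I'll descend with the fingers over its near end.

>>> drive_tool(rows=[[64,-2.6,4,30,-0.03],[64,-2.6,4,70,-0.03],[64,-2.6,4,105,-0.03],[64,-2.6,4,119,-0.03],[64,-2.6,4,119,-0.03],[64,-2.6,4,119,-0.03],[64,-2.6,4,119,-0.03],[64,-2.6,4,119,-0.03]])

```text
time: 7.28
tool_pos: [517.4, -262.6, 7.1]
eef_rot: [[0.556, 0.831, 0.001], [0.831, -0.556, -0.0], [0.0, 0.001, -1.0]]
wrist_force: [-0.8, -0.1, -0.2]
opening: 63.9
grasp_force: 0.0
```

>>> drive_tool(rows=[[64,0,0,4,0],[64,0,0,7,0],[64,0,0,8.5,0],[58,0,0,8.5,0],[46,0,0,8.5,0],[46,0,0,8.5,0],[46,0,0,8.5,0],[46,0,0,8.5,0]], force=20)

```text
time: 8.28
tool_pos: [517.1, -262.6, -2.0]
eef_rot: [[0.556, 0.831, 0.0], [0.831, -0.556, -0.0], [0.0, 0.0, -1.0]]
wrist_force: [-0.2, -0.3, 2.6]
opening: 49.8
grasp_force: 21.1
```

```bash
python3 - <<'E'
from h import *
f=grab('wrist'); save(f,'w4.png'); s=sense(); print(s['opening'],s['grasp_force'],s['wrist_force'],s['tool_pos'])
E
```

```text
49.36979753586475 21.127386689186096 [-1.39902003  0.43064194  2.33727655] [ 517.04806538 -262.57565623   -2.01416349]
```

View pics/w4.png

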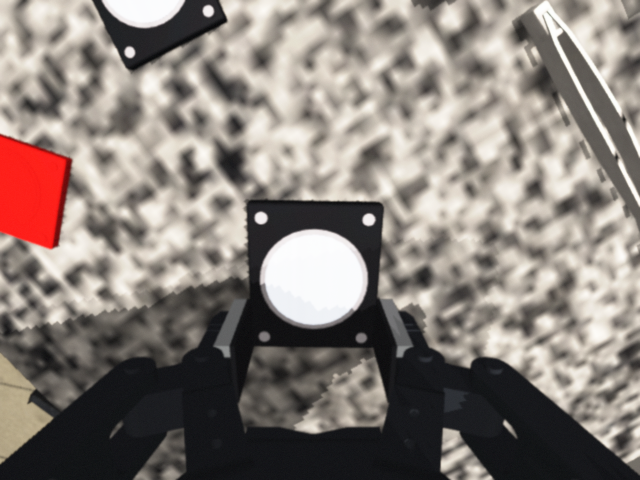

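The fingers grip both long edges at the near end; the holder's near edge is at y≈346 px and its far edge at y≈202. I compute the exact grip distance from these.

```bash
python3 - <<'E'
from h import *
f=grab('wrist'); s=sense(); R=np.array(s['eef_rot']); p=np.array(s['tool_pos'])
print(((onplane(f,[[313,346],[315,202],[383,204],[248,202]],7)-p)@R).round(1))
E
```

```text
[[ -8.7  -0.3  -9. ]
 [ 50.6   0.4  -9. ]
 [ 49.9  24.8  -9. ]
 [ 50.6 -23.6  -9. ]]
```

>>> drive_tool(rows=[[46,0,0,-60,0],[46,0,0,-90,0],[46,0,0,-90,0],[46,0,0,-90,0],[46,0,0,-90,0]])

```text
time: 9.0
tool_pos: [516.1, -262.0, 86.3]
eef_rot: [[0.556, 0.831, -0.002], [0.831, -0.556, 0.001], [-0.001, -0.002, -1.0]]
wrist_force: [-0.0, -0.5, -0.3]
opening: 49.3
grasp_force: 21.8
```

```bash
cat > look.py <<'E'
from h import *
import sys
s=sense(); R=np.array(s['eef_rot']); p=np.array(s['tool_pos'])
f=grab('scene'); g=grab('side'); w=grab('wrist')
out=[]
for a in (f,g):
    u=proj(a,[p])[0].astype(int); c=a['color'][max(u[1]-70,0):u[1]+70,max(u[0]-60,0):u[0]+60]; out.append(cv2.resize(c,(240,280),interpolation=cv2.INTER_CUBIC))
out.append(cv2.resize(w['color'],(320,240)));out[2]=cv2.copyMakeBorder(out[2],0,40,0,0,0)
cv2.imwrite('pics/'+sys.argv[1],np.hstack(out)[...,::-1])
# holder points in tool frame from wrist depth: between fingers
P=(cloud(w)-p)@R; m=(abs(P[...,1])<20)&(abs(P[...,2])<75)&(P[...,2]>-60)&(abs(P[...,0])<75)&(cloud(w)[...,2]>5)
q=P[m]; print(len(q)); 
if len(q):
    for y in range(-10,65,10):
        k=q[abs(q[:,0]-y)<3]; 
        if len(k)>3: print(y,np.percentile(k[:,2],[10,50,90]).round(1))
print(s['opening'],s['grasp_force'])
E
python3 look.py l1.png
```

```text
15354
-10 [-9.9 -9.2 -8.4]
0 [-10.2  -9.5  -8.8]
10 [-10.6  -9.8  -9.1]
20 [-10.6  -9.8  -9.1]
30 [-10.6  -9.8  -9. ]
40 [-10.3  -9.5  -8.7]
50 [-9.9 -9.  -5.7]
49.25403744214274 21.789888739585876
```

View pics/l1.png

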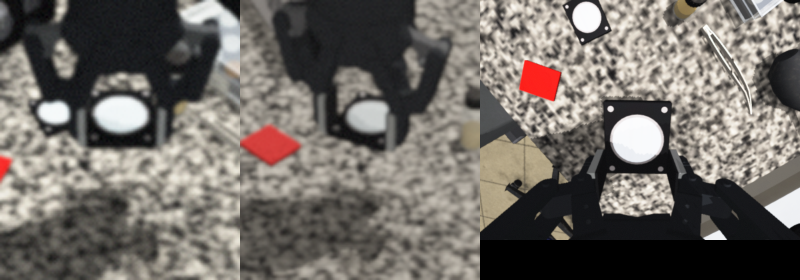

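The holder stays stiff in the grip, so it needs an outside push to turn. The plan is to regrip near its middle. I'll then lever the inner part up over the bare far dial-side corner of the box at about (616,-10), which fits between the fingers.

>>> drive_tool(rows=[[46,0,0,50,0],[46,0,0,80,0],[46,0,0,87,0],[46,0,0,89,0],[46,0,0,89,0],[60,0,0,89,0],[60,0,0,89,0],[60,13,0,89,0],[60,26,0,89,0],[60,26,0,89,0],[60,26,0,89,0],[46,26,0,89,0],[46,26,0,89,0],[46,26,0,89,0],[46,26,0,89,0]], force=20)

```text
time: 11.02
tool_pos: [531.2, -241.3, -1.0]
eef_rot: [[0.557, 0.831, -0.0], [0.831, -0.557, -0.0], [-0.0, 0.0, -1.0]]
wrist_force: [-1.3, -0.5, 4.6]
opening: 49.2
grasp_force: 21.2
```

```bash
python3 - <<'E'
from h import *
w=grab('wrist'); s=sense(); R=np.array(s['eef_rot']); p=np.array(s['tool_pos']); print(p.round(1),s['opening'],s['grasp_force'],np.round(s['q'],2),s['wrist_force'])
P=(cloud(w)-p)@R; W=cloud(w)
m=(abs(P[...,1])<22)&(W[...,2]>4.5)&(W[...,2]<12)&(abs(P[...,0])<70); print('x range',np.nanpercentile(P[m][:,0],[1,99]).round(1))
E
```

```text
[ 531.2 -241.3   -1. ] 49.019480104063284 21.202493011951447 [ 0.18  0.48  0.21  1.8  -0.12  0.87 -0.15] [-1.99926152 -0.83394872  4.91754784]
x range [-34.1  24.4]
```

>>> drive_tool(rows=[[46,0,0,-40,0],[46,0,0,-90,0],[46,40,-7,-118,-0.18],[46,90,-15,-118,-0.36],[46,140,-24,-118,-0.54],[46,190,-32,-118,-0.72],[46,225,-38,-118,-0.9],[46,240.6,-40.3,-118,-1.08],[46,240.6,-40.3,-118,-1.26],[46,240.6,-40.3,-118,-1.44],[46,240.6,-40.3,-118,-1.625],[46,240.6,-40.3,-118,-1.625],[46,240.6,-40.3,-118,-1.625],[46,240.6,-40.3,-118,-1.625]])

```text
time: 12.82
tool_pos: [631.8, -18.4, 116.8]
eef_rot: [[-0.859, 0.512, 0.0], [0.512, 0.859, 0.0], [-0.0, 0.0, -1.0]]
wrist_force: [0.1, 0.2, -0.2]
opening: 49.5
grasp_force: 21.5
```

```bash
cat > tilt.py <<'E'
from h import *
w=grab('wrist'); s=sense(); R=np.array(s['eef_rot']); p=np.array(s['tool_pos']); print(p.round(1),R.round(3).tolist(),s['opening'],s['grasp_force'],np.round(s['q'],2),np.round(s['wrist_force'],1))
W=cloud(w);P=(W-p)@R
m=(abs(P[...,1])<20)&(P[...,2]>-60)&(P[...,2]<12)&(abs(P[...,0])<45)
q=P[m]; print(len(q))
for a in range(-40,45,5):
    k=q[abs(q[:,0]-a)<2.5]
    if len(k)>20: print(a,len(k),np.percentile(k[:,2],[5,50,95]).round(1))
m=(abs(W[...,2]-85)<3)&(W[...,1]<60)&(W[...,0]>480)&(W[...,0]<640)
c=W[m]; 
if len(c): 
    e=c[:,:2]@np.array([.860,-.511]); print('corner',c[e>np.percentile(e,99.9)].mean(0).round(1), 'max',e.max().round(1))
E
python3 tilt.py
```

```text
[631.8 -18.4 116.8] [[-0.859, 0.512, 0.0], [0.512, 0.859, 0.0], [-0.0, 0.0, -1.0]] 49.42695034373979 21.52841717004776 [ 0.06  0.43 -0.13  1.57  0.06  1.14  0.95] [ 0.6 -0.5 -1.4]
13107
-35 456 [-8.5 -7.8 -6.8]
-30 900 [-8.7 -7.9 -7.1]
-25 866 [-8.9 -8.  -7.2]
-20 946 [-9.2 -8.2 -7.3]
-15 968 [-9.3 -8.3 -7.4]
-10 1026 [-9.2 -8.4 -7.5]
-5 1042 [-9.3 -8.4 -7.6]
0 1081 [-9.4 -8.5 -7.6]
5 1145 [-9.4 -8.4 -7.5]
10 1202 [-9.3 -8.3 -7.3]
15 1207 [-9. -8. -7.]
20 1247 [-8.9 -8.  -7.1]
25 1021 [-8.7 -6.9 -2.6]
corner [612.8 -10.4  83.8] max 533.8
```

>>> drive_tool(rows=[[46,0,0,20,0],[46,0,0,30,0],[46,0,0,33,0],[46,0,0,35.5,0],[46,0,0,38,0],[46,0.5,0,40.5,0],[46,1,0,43,0],[46,2,0,45,0],[46,3,0,47,0],[46,4.5,0,49,0],[46,6,0,50.5,0],[46,6,0,50.5,0],[46,6,0,50.5,0]])

```text
time: 14.5
tool_pos: [630.5, -18.1, 69.2]
eef_rot: [[-0.859, 0.512, 0.009], [0.512, 0.859, -0.003], [-0.009, 0.002, -1.0]]
wrist_force: [7.8, -5.9, 10.4]
opening: 49.3
grasp_force: 28.1
```

```bash
python3 tilt.py
```

```text
[630.5 -18.1  69.2] [[-0.859, 0.513, 0.009], [0.513, 0.859, -0.002], [-0.009, 0.002, -1.0]] 49.25825020449019 28.090290427207947 [ 0.06  0.47 -0.13  1.62  0.07  1.04  0.94] [ 8.1 -7.4 10.4]
13699
-30 269 [3.6 4.9 6.3]
-25 474 [0.9 2.6 4.1]
-20 492 [-2.5 -0.9  0.9]
-15 545 [-5.7 -4.  -2.4]
-10 603 [-8.7 -7.1 -5.6]
-5 678 [-11.7 -10.2  -8.7]
0 693 [-15.1 -13.3 -11.6]
5 837 [-18.1 -16.4 -14.8]
10 921 [-20.7 -19.2 -17.7]
15 991 [-23.8 -22.2 -20.5]
20 2118 [-24.7 -22.8 -16.4]
25 661 [-20.8 -15.8 -12.5]
30 865 [-16.9 -15.8 -12.8]
35 1242 [-17.7 -16.2 -13.3]
40 1519 [-17.3 -16.1 -13.8]
corner [623.6 -40.4  84.7] max 562.2
```

>>> drive_tool(rows=[[46,2,0,2,0],[46,4,0,3.5,0],[46,6,0,5,0],[46,8,0,6,0],[46,10,0,6.5,0],[46,12,0,7,0],[46,12,0,7,0],[46,12,0,7,0]])

```text
time: 15.55
tool_pos: [625.7, -14.9, 65.4]
eef_rot: [[-0.857, 0.515, 0.021], [0.515, 0.857, -0.005], [-0.021, 0.007, -1.0]]
wrist_force: [23.6, -15.8, 14.1]
opening: 49.1
grasp_force: 33.1
```

```bash
python3 tilt.py
```

```text
[625.7 -14.9  65.4] [[-0.857, 0.515, 0.021], [0.515, 0.857, -0.005], [-0.021, 0.006, -1.0]] 48.92126641504602 33.088691544835456 [ 0.05  0.46 -0.13  1.65  0.08  1.01  0.92] [ 23.4 -15.5  15.3]
13706
-30 286 [3.9 6.2 8.3]
-25 310 [-0.2  2.5  5. ]
-20 362 [-4.5 -2.1  0.7]
-15 418 [-8.6 -6.3 -4.1]
-10 478 [-12.6 -10.5  -8.2]
-5 536 [-16.7 -14.5 -12.3]
0 620 [-20.5 -18.5 -16.3]
5 678 [-24.5 -22.4 -19.9]
10 795 [-28.8 -26.6 -24.4]
15 2296 [-29.1 -26.8 -19.6]
20 625 [-24.7 -19.7 -16.7]
25 931 [-21.3 -20.  -17.5]
30 1318 [-21.9 -20.3 -17.9]
35 1563 [-21.4 -20.4 -18.2]
40 1625 [-21.5 -20.6 -19.5]
corner [619.4 -36.   84.1] max 556.1
```

>>> drive_tool(rows=[[46,-2,0,3,0],[46,-4,0,6,0],[46,-5,0,9,0],[46,-4,0,10.5,0],[46,-2,0,12,0],[46,0,0,12.5,0],[46,2,0,13,0],[46,4,0,13,0],[46,4,0,13,0],[46,4,0,13,0]])

```text
time: 16.85
tool_pos: [622.0, -10.3, 51.6]
eef_rot: [[-0.858, 0.513, 0.02], [0.513, 0.858, -0.002], [-0.019, 0.008, -1.0]]
wrist_force: [26.5, -8.6, 9.1]
opening: 49.4
grasp_force: 32.5
```

```bash
python3 tilt.py
```

```text
[622.  -10.3  51.7] [[-0.858, 0.513, 0.02], [0.513, 0.858, -0.002], [-0.019, 0.008, -1.0]] 49.21343789835613 32.52219345420599 [ 0.05  0.47 -0.14  1.67  0.08  0.99  0.92] [25.8 -7.9 10.1]
13802
-15 21 [-0.8  4.7 10.1]
-10 58 [-10.2  -2.5   2.5]
-5 114 [-26.3 -12.9  -4.6]
0 761 [-38.8 -37.2 -16.2]
5 2028 [-37.4 -35.6 -27.6]
10 692 [-35.  -33.2 -30.5]
15 696 [-34.4 -33.3 -30.6]
20 1113 [-34.8 -33.6 -31.2]
25 1533 [-35.4 -33.9 -31.9]
30 1731 [-34.9 -33.9 -32.5]
35 1953 [-35.1 -34.1 -33.1]
40 2041 [-35.1 -34.2 -33.2]
corner [624.9 -16.6  85.5] max 551.1
```

>>> drive_tool(rows=[[46,2,0,0,0],[46,4,0,0,0],[46,6,0,0,0],[46,8,0,0,0],[46,8,0,0,0],[46,8,0,0,0]])

```text
time: 17.65
tool_pos: [608.7, -5.8, 47.4]
eef_rot: [[-0.859, 0.512, 0.006], [0.512, 0.859, -0.002], [-0.006, 0.001, -1.0]]
wrist_force: [8.4, -7.4, 0.6]
opening: 46.2
grasp_force: 4.6
```

```bash
python3 tilt.py
```

```text
[608.7  -5.8  47.4] [[-0.859, 0.512, 0.006], [0.512, 0.859, -0.002], [-0.006, 0.001, -1.0]] 45.952580239673004 4.57636117354923 [ 0.04  0.46 -0.14  1.7   0.08  0.99  0.91] [ 8.5 -6.9  0.4]
16400
-30 133 [-12.9 -12.1   5.8]
-25 368 [-12.8 -11.6   0.1]
-20 116 [-12.9 -11.5  -7.7]
-5 194 [-37.9 -36.9 -34.9]
0 528 [-38.2 -37.  -34.6]
5 931 [-38.4 -37.4 -35.1]
10 1349 [-39.2 -37.6 -35.5]
15 1712 [-38.8 -37.7 -36. ]
20 1773 [-38.7 -37.8 -36.6]
25 1913 [-38.7 -37.8 -36.9]
30 1996 [-38.8 -37.9 -36.9]
35 2091 [-38.8 -37.9 -37. ]
40 2175 [-38.8 -37.9 -37. ]
corner [615.6 -11.4  86.1] max 537.4
```

```bash
python3 - <<'E'
from h import *
s=sense(); p=np.array(s['tool_pos']); out=[]
for n in('scene','side'):
    a=grab(n); u=proj(a,[p])[0].astype(int); print(n,u); c=a['color'][u[1]-80:u[1]+80,u[0]-80:u[0]+80]; out.append(cv2.resize(c,(400,400),interpolation=cv2.INTER_CUBIC))
cv2.imwrite('pics/l2.png',np.hstack(out)[...,::-1])
E
```

```text
scene [290 221]
side [313 217]
```

View pics/l2.png

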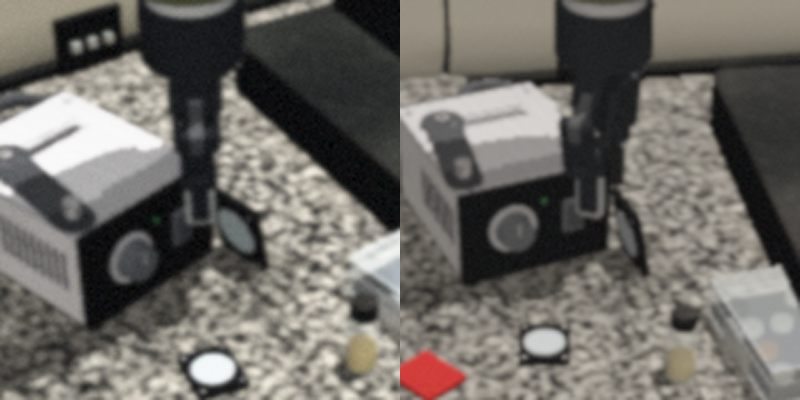

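The holder slipped outward off the pads at about 75° and is now leaning outside the corner. I'll open the fingers so it settles and measure how it stands.

>>> drive_tool(rows=[[75,0,0,0,0],[75,0,0,0,0],[75,0,0,0,0],[75,0,0,0,0],[75,0,0,0,0]])

```text
time: 18.42
tool_pos: [605.9, -3.1, 46.3]
eef_rot: [[-0.86, 0.51, -0.0], [0.51, 0.86, 0.0], [0.0, 0.0, -1.0]]
wrist_force: [-0.1, 0.6, -0.3]
opening: 75.1
grasp_force: 0.0
```

```bash
cat > find.py <<'E'
from h import *
s=sense(); R=np.array(s['eef_rot']); p=np.array(s['tool_pos']); print(p.round(1),s['opening'],np.round(s['wrist_force'],1))
C=np.array([616,-10]); o=np.array([.860,-.511]); t=np.array([.511,.860])
for n in('scene','side','wrist'):
    W=cloud(grab(n)).reshape(-1,3); W=W[~np.isnan(W[:,0])]
    e=(W[:,:2]-C)@o; y=(W[:,:2]-C)@t
    m=(e>2)&(e<100)&(abs(y)<60)&(W[:,2]>3.5)&(W[:,2]<80)
    print(n,m.sum())
    for a in range(0,80,8):
        k=m&(W[:,2]>=a)&(W[:,2]<a+8)
        if k.sum()>8: print(' z',a,k.sum(),'e',np.percentile(e[k],[3,50,97]).round(),'y',np.percentile(y[k],[3,50,97]).round())
E
python3 find.py
```

```text
[605.9  -3.1  46.3] 75.10821799441614 [-0.1  0.6 -0.3]
scene 426
 z 0 28 e [ 7. 29. 99.] y [-56. -18.   6.]
 z 8 59 e [ 7. 24. 99.] y [-55. -17.   7.]
 z 16 48 e [ 4. 22. 39.] y [-31. -17.   7.]
 z 24 58 e [ 4. 22. 37.] y [-31. -18.   4.]
 z 32 54 e [ 3. 21. 63.] y [-43. -19.   3.]
 z 40 53 e [ 3. 21. 35.] y [-34. -20.   1.]
 z 48 54 e [ 3. 19. 34.] y [-33. -20.  -2.]
 z 56 72 e [ 3. 17. 32.] y [-34. -18.   1.]
side 289
 z 0 40 e [ 8. 42. 98.] y [-52.  -5.  58.]
 z 8 29 e [ 5. 30. 49.] y [-33. -21.   6.]
 z 16 31 e [  6.  28. 100.] y [-58. -22.   4.]
 z 24 36 e [ 7. 30. 99.] y [-56. -26.   1.]
 z 32 36 e [ 5. 24. 37.] y [-33. -23.  -0.]
 z 40 27 e [ 6. 26. 35.] y [-32. -26.  -4.]
 z 48 32 e [ 3. 22. 33.] y [-33. -24.  -1.]
 z 56 58 e [ 3. 18. 31.] y [-33. -18.  -1.]
wrist 1635
 z 16 22 e [31. 33. 34.] y [-29. -28. -26.]
 z 24 46 e [27. 30. 33.] y [-30. -27. -24.]
 z 32 104 e [22. 26. 32.] y [-31. -26. -21.]
 z 40 181 e [18. 24. 30.] y [-32. -25. -18.]
 z 48 240 e [14. 22. 28.] y [-32. -24. -16.]
 z 56 1040 e [13. 21. 31.] y [-32. -21. -10.]
```

The holder is standing on its 50 mm edge, leaning about 10° against the corner, with its face along the box's long side. That suits a grip across its thickness, because the flat pads will square it upright. I'll lift clear and turn.

>>> drive_tool(rows=[[75,0,0,-30,0],[75,0,0,-80,0],[75,0,0,-120,0],[60,-32,-13.5,-120,0.18],[60,-32,-13.5,-120,0.36],[60,-32,-13.5,-120,0.54],[60,-32,-13.5,-120,0.72],[60,-32,-13.5,-120,0.785],[60,-32,-13.5,-120,0.785],[60,-32,-13.5,-120,0.785]])

```text
time: 19.82
tool_pos: [626.6, -31.1, 166.3]
eef_rot: [[-0.249, 0.969, -0.0], [0.969, 0.249, 0.0], [0.0, -0.0, -1.0]]
wrist_force: [0.8, 0.1, 0.2]
opening: 60.0
grasp_force: 0.0
```

```bash
cat > find2.py <<'E'
from h import *
s=sense(); R=np.array(s['eef_rot']); p=np.array(s['tool_pos']); print(p.round(1),R.round(3).tolist(),s['opening'])
C=np.array([616,-10]); o=np.array([.247,-.969]); t=np.array([.969,.247])
for n in('scene','side','wrist'):
    W=cloud(grab(n)).reshape(-1,3); W=W[~np.isnan(W[:,0])]
    e=(W[:,:2]-C)@o; y=(W[:,:2]-C)@t
    m=(e>3)&(e<75)&(abs(y)<35)&(W[:,2]>4)&(W[:,2]<75)
    print(n,m.sum())
    for a in range(0,80,8):
        k=m&(W[:,2]>=a)&(W[:,2]<a+8)
        if k.sum()>8: print(' z',a,k.sum(),'u',np.percentile(e[k],[3,50,97]).round(),'v',np.percentile(y[k],[3,50,97]).round(1), 'slope',np.polyfit(e[k],y[k],1).round(2))
E
python3 find2.py
```

```text
[626.6 -31.1 166.3] [[-0.249, 0.969, -0.0], [0.969, 0.249, 0.0], [0.0, -0.0, -1.0]] 60.00114566908369
scene 524
 z 0 25 u [ 5. 31. 46.] v [-1.   7.8 10.9] slope [0.12 3.57]
 z 8 62 u [ 3. 22. 47.] v [-33.    5.9   9.6] slope [  0.51 -12.28]
 z 16 66 u [ 3. 19. 47.] v [-30.1   4.1   7.3] slope [ 0.38 -9.08]
 z 24 58 u [ 3. 25. 47.] v [-30.6   2.6   5.2] slope [ 0.32 -8.69]
 z 32 62 u [ 4. 26. 47.] v [-31.1   1.    6.8] slope [ 0.31 -9.69]
 z 40 71 u [ 3. 21. 46.] v [-33.2  -0.4   3. ] slope [  0.44 -16.34]
 z 48 70 u [ 3. 18. 45.] v [-33.3  -2.    1.7] slope [  0.4  -15.04]
 z 56 88 u [ 3. 20. 47.] v [-31.3  -1.1   4.9] slope [  0.33 -12.07]
 z 64 17 u [3. 3. 5.] v [-33.9 -19.4  -5.9] slope [ -2.52 -11.92]
side 317
 z 0 17 u [ 5. 36. 47.] v [-15.6   7.6  11. ] slope [ 0.33 -4.53]
 z 8 33 u [ 3. 28. 46.] v [-23.7   5.7  11.1] slope [ 0.42 -9.22]
 z 16 33 u [ 3. 34. 49.] v [-17.    4.7   8.2] slope [ 0.32 -6.96]
 z 24 31 u [ 4. 31. 46.] v [-28.4   3.    7.3] slope [ 0.35 -9.85]
 z 32 40 u [ 4. 32. 46.] v [-28.4   1.6   6.6] slope [ 0.3  -8.97]
 z 40 48 u [ 3. 22. 46.] v [-34.1  -0.7   4. ] slope [  0.56 -19.88]
 z 48 38 u [ 3. 15. 47.] v [-34.2  -1.1   1.9] slope [  0.45 -18.17]
 z 56 64 u [ 3. 24. 46.] v [-31.9  -1.    4.4] slope [  0.29 -10.61]
wrist 1158
 z 0 32 u [ 5. 27. 44.] v [12.9 14.5 16.6] slope [-0.08 16.85]
 z 8 50 u [ 4. 24. 43.] v [11.9 14.1 15.7] slope [-0.08 15.86]
 z 16 66 u [ 3. 23. 43.] v [10.2 12.6 14.1] slope [-0.09 14.69]
 z 24 78 u [ 5. 23. 44.] v [ 8.7 11.4 13. ] slope [-0.1  13.34]
 z 32 89 u [ 4. 22. 43.] v [ 6.9  9.8 11.3] slope [-0.09 11.74]
 z 40 107 u [ 4. 23. 43.] v [5.5 8.2 9.7] slope [-0.09 10.03]
 z 48 116 u [ 5. 21. 42.] v [4.6 6.1 8.1] slope [-0.09  8.25]
 z 56 620 u [ 4. 23. 43.] v [-2.4  1.3  6. ] slope [-0.08  3.47]
```

>>> drive_tool(rows=[[44,2,-2,30,0.085],[44,2,-2,70,0.085],[44,2,-2,100,0.085],[44,2,-2,120,0.085],[44,2,-2,128,0.085],[44,2,-2,128,0.085],[30,2,-2,128,0.085],[18,2,-2,128,0.085],[4,2,-2,128,0.085],[4,2,-2,128,0.085],[4,2,-2,128,0.085],[4,2,-2,128,0.085],[4,2,-2,128,0.085]], force=40)

```text
time: 21.6
tool_pos: [625.1, -29.6, 39.4]
eef_rot: [[-0.164, 0.986, 0.002], [0.986, 0.164, 0.0], [-0.0, 0.002, -1.0]]
wrist_force: [0.5, 0.4, 5.8]
opening: 5.7
grasp_force: 40.4
```

```bash
python3 find2.py; python3 -c "
from h import *
s=sense();print(s['opening'],s['grasp_force'],np.round(s['wrist_force'],1),np.round(s['q'],2))"
```

```text
[625.1 -29.6  39.4] [[-0.164, 0.986, 0.002], [0.986, 0.164, 0.0], [-0.0, 0.002, -1.0]] 5.695825713338031
scene 663
 z 0 35 u [ 4. 24. 45.] v [-15.7   0.    2.3] slope [ 0.11 -4.11]
 z 8 70 u [ 3. 23. 47.] v [-32.2  -0.7   3.3] slope [  0.34 -12.78]
 z 16 75 u [ 3. 21. 46.] v [-30.3  -1.    2.5] slope [  0.32 -11.72]
 z 24 67 u [ 3. 21. 47.] v [-28.   -0.9   2.2] slope [  0.28 -10.33]
 z 32 49 u [ 4. 37. 47.] v [-27.3  -1.9   2.5] slope [  0.4  -16.95]
 z 40 63 u [ 3. 29. 46.] v [-32.6  -5.3   2.9] slope [  0.58 -23.43]
 z 48 92 u [ 3. 28. 46.] v [-33.7  -6.4  18.8] slope [  0.62 -23.58]
 z 56 115 u [ 3. 28. 45.] v [-32.2  -6.1  17.2] slope [  0.65 -22.15]
 z 64 76 u [ 3. 27. 33.] v [-32.3  -7.1  19.6] slope [  1.04 -29.13]
 z 72 21 u [ 3. 27. 33.] v [-30.1  -3.7  11.1] slope [  1.07 -30.3 ]
side 480
 z 0 20 u [ 9. 36. 50.] v [-24.   -0.5   4.2] slope [-0.03 -1.89]
 z 8 37 u [ 3. 30. 47.] v [-9.2 -0.4  3.1] slope [ 0.09 -3.73]
 z 16 37 u [ 3. 32. 46.] v [-19.2  -1.    3.2] slope [  0.27 -10.13]
 z 24 46 u [ 3. 26. 46.] v [-26.6  -1.    3. ] slope [ 0.2  -7.96]
 z 32 29 u [ 3. 36. 46.] v [-17.8  -1.4   2.8] slope [  0.35 -14.42]
 z 40 51 u [ 4. 29. 44.] v [-33.9  -3.6   5. ] slope [  0.76 -29.02]
 z 48 80 u [ 3. 28. 46.] v [-32.4  -4.2  17.7] slope [  0.72 -24.96]
 z 56 89 u [ 3. 28. 45.] v [-31.1  -0.2  18.8] slope [  0.64 -18.73]
 z 64 62 u [ 4. 27. 32.] v [-15.7  -3.4  17. ] slope [  0.86 -22.56]
 z 72 29 u [13. 27. 32.] v [-15.5   5.3  18.3] slope [  0.87 -21.03]
wrist 3777
 z 40 159 u [ 9. 10. 15.] v [-2.1 10.9 19. ] slope [  2.59 -19.22]
 z 48 425 u [ 9. 11. 15.] v [-2.1 12.9 20.4] slope [  2.36 -16.99]
 z 56 2190 u [ 4. 16. 43.] v [-0.9  4.1 18.8] slope [-0.14  8.07]
 z 64 817 u [ 9. 11. 27.] v [-11.    6.7  20.4] slope [0.3 1.5]
 z 72 185 u [ 9. 10. 11.] v [-4.4  8.2 14. ] slope [  8.67 -78.18]
6.0377016259521 40.3698867559433 [0.8 0.9 5.9] [-0.02  0.5  -0.    1.66  0.    0.99  0.14]
```

>>> drive_tool(rows=[[4,0,0,-50,0],[4,0,0,-110,0],[4,0,0,-126,0],[4,30,-17,-126,0.17],[4,65,-35,-126,0.34],[4,100,-55,-126,0.51],[4,129.3,-70.8,-126,0.68],[4,129.3,-70.8,-126,0.85],[4,129.3,-70.8,-126,1.02],[4,129.3,-70.8,-126,1.19],[4,129.3,-70.8,-126,1.36],[4,129.3,-70.8,-126,1.488],[4,129.3,-70.8,-126,1.488],[4,129.3,-70.8,-126,1.488],[4,129.3,-70.8,-126,1.488]])

```text
time: 23.62
tool_pos: [533.0, 86.2, 164.1]
eef_rot: [[0.969, 0.247, -0.0], [0.247, -0.969, -0.0], [-0.0, 0.0, -1.0]]
wrist_force: [-0.1, -0.0, -0.1]
opening: 6.2
grasp_force: 40.2
```

```bash
cat > m3.py <<'E'
from m2 import *
w=grab('wrist'); s=sense(); R=np.array(s['eef_rot']); p=np.array(s['tool_pos']); print(p.round(1),R.round(3).tolist(),s['opening'],s['grasp_force'],np.round(s['q'],2))
for n in('wrist','scene','side'):
    P=(cloud(w if n=='wrist' else grab(n))-p)@R
    m=(abs(P[...,1])<14)&(P[...,2]>-30)&(P[...,2]<50)&(abs(P[...,0])<40); q=P[m]; print(n,len(q))
    for a in (-20,-10,0,5,10,15,20,25,30,35,40):
        k=q[abs(q[:,2]-a)<2.5]
        if len(k)>8: print(' z',a,len(k),'x',np.percentile(k[:,0],[2,98]).round(1),'y',np.percentile(k[:,1],[5,50,95]).round(1))
print('slot px',proj(w,[[534,86.4,85]]).round())
save(w,'w5.png')
E
python3 m3.py
```

```text
[533.   86.2 164.2] [[0.969, 0.246, -0.0], [0.246, -0.969, 0.0], [-0.0, -0.0, -1.0]] 5.87894023128178 40.15246868133545 [-0.32  0.19  0.08  1.78 -0.02  1.17 -1.55]
wrist 4734
 z -20 2471 x [-22.9  24.7] y [-7.1 -0.6  7. ]
 z -10 387 x [ 6.7 25.3] y [-12.7   0.5  12.8]
 z 0 81 x [23.7 25.3] y [-4.2 -1.   2.2]
 z 5 73 x [17.2 25.3] y [-4.  -0.6  3.1]
 z 10 58 x [24.1 25.3] y [-3.7 -0.8  2.3]
 z 15 56 x [23.9 25.4] y [-4.1 -0.6  2.1]
 z 20 57 x [23.9 25.2] y [-3.9 -1.1  2.2]
 z 25 46 x [23.8 25.2] y [-3.9 -0.6  2.6]
 z 30 46 x [23.6 25.3] y [-4.  -0.6  2.2]
 z 35 41 x [21.7 25.2] y [-4.1 -1.1  1.8]
scene 665
 z -20 55 x [-25.8  23.5] y [-5.7  2.7 10. ]
 z -10 44 x [-26.   23.2] y [-1.   3.3 12.9]
 z 0 48 x [-25.4  22.8] y [-0.3  4.1 10.5]
 z 5 51 x [-25.8  22.9] y [1.1 3.7 5.9]
 z 10 52 x [-24.7  22.9] y [1.5 3.6 5.6]
 z 15 57 x [-25.7  23.1] y [1.5 3.8 6.1]
 z 20 53 x [-25.5  23.1] y [0.7 3.2 5.7]
 z 25 57 x [-25.1  21.8] y [0.1 3.3 5.7]
 z 30 51 x [-25.9  21.7] y [0.1 3.4 5.1]
 z 35 54 x [-25.1  23.3] y [1.  3.7 5.7]
 z 40 22 x [-24.3  20.2] y [-2.   3.   4.3]
side 583
 z -20 49 x [-23.8  23.9] y [-3.7  3.  13.3]
 z -10 39 x [-23.7  24.7] y [ 0.2  3.7 12. ]
 z 0 48 x [-23.7  22.9] y [ 0.2  4.9 10.6]
 z 5 47 x [-22.7  22.9] y [1.2 3.9 6.4]
 z 10 47 x [-23.2  21.7] y [-0.   3.5  6.3]
 z 15 47 x [-24.2  22.1] y [0.2 3.  5.8]
 z 20 46 x [-22.3  21.7] y [-0.5  2.3  5.4]
 z 25 51 x [-24.   21.2] y [-0.8  3.   5.8]
 z 30 54 x [-23.4  22.3] y [-1.5  2.3  5.6]
 z 35 42 x [-23.4  24.6] y [-0.9  1.8  4.6]
slot px [[314. 252.]]
```

>>> drive_tool(rows=[[4,0.8,0,20,0],[4,0.8,0,34,0],[4,0.8,0,38,0],[4,0.8,0,41,0],[4,0.8,0,44,0],[4,0.8,0,46,0],[4,0.8,0,48,0],[4,0.8,0,48,0],[4,0.8,0,48,0]])

```text
time: 24.9
tool_pos: [533.9, 86.4, 116.4]
eef_rot: [[0.969, 0.245, 0.0], [0.245, -0.969, 0.0], [0.0, -0.0, -1.0]]
wrist_force: [0.0, 0.8, -1.3]
opening: 6.3
grasp_force: 40.2
```

>>> drive_tool(rows=[[4,0,0,4,0],[4,0,0,8,0],[4,0,0,12,0],[4,0,0,16,0],[4,0,0,20,0],[4,0,0,24,0],[4,0,0,28,0],[4,0,0,28,0],[4,0,0,28,0]])

```text
time: 26.02
tool_pos: [533.6, 86.3, 88.0]
eef_rot: [[0.969, 0.245, -0.001], [0.245, -0.969, -0.0], [-0.001, 0.0, -1.0]]
wrist_force: [0.5, -3.2, -2.2]
opening: 6.3
grasp_force: 40.0
```

>>> drive_tool(rows=[[25,0,0,0,0],[25,0,0,0,0],[25,0,0,0,0],[25,0,0,-20,0],[25,0,0,-40,0],[0,0,0,-40,0],[0,0,0,-40,0],[0,0,0,-40,0],[0,0,0,-40,0],[0,0,0,-28,0],[0,0,0,-22,0],[0,0,0,-18,0],[0,0,0,-14,0],[0,0,0,-10,0],[0,0,0,-6,0],[0,0,0,-2,0],[0,0,0,1,0],[0,0,0,4,0],[0,0,0,7,0],[0,0,0,7,0]], force=40)

```text
time: 28.52
tool_pos: [534.3, 86.5, 84.9]
eef_rot: [[0.97, 0.245, 0.001], [0.245, -0.97, 0.001], [0.001, -0.0, -1.0]]
wrist_force: [-16.8, -3.3, 41.8]
opening: 0.0
grasp_force: 20.4
```

>>> drive_tool(rows=[[0,0,0,-10,0],[0,0,0,-40,0],[26,0,0,-80,0],[26,-30,45,-80,-0.17],[26,-63,93.7,-80,-0.34],[26,-63,93.7,-80,-0.51],[26,-63,93.7,-80,-0.68],[26,-63,93.7,-80,-0.85],[26,-63,93.7,-80,-1.02],[26,-63,93.7,-80,-1.19],[26,-63,93.7,-80,-1.39],[26,-63,93.7,-80,-1.39],[26,-63,93.7,-80,-1.39]])

```text
time: 30.15
tool_pos: [495.6, -19.9, 161.1]
eef_rot: [[-0.063, 0.998, -0.0], [0.998, 0.063, 0.0], [0.0, -0.0, -1.0]]
wrist_force: [0.5, -0.5, 0.3]
opening: 26.2
grasp_force: 0.0
```

```bash
python3 - <<'E'
from h import *
f=grab('wrist'); s=sense(); print(np.round(s['tool_pos'],1),np.round(s['eef_rot'],3).tolist(),np.round(s['wrist_force'],1)); P=cloud(f); W=P.reshape(-1,3); save(f,'w6.png')
c=np.array([534,86.4]); a=np.array([.969,.247]); b=np.array([-.247,.969])
d=(W[:,:2]-c); u=d@a; v=d@b
m=(abs(u)<22)&(abs(v)<2.5); print('slot',m.sum(),np.nanpercentile(W[m,2],[5,50,95]).round(1))
m=(abs(u)<22)&(abs(v)>8)&(abs(v)<14); print('plate',np.nanpercentile(W[m,2],[5,50,95]).round(1))
m=((P[...,2]>97)&(P[...,2]<112)).astype(np.uint8); k,l,st,_=cv2.connectedComponentsWithStats(m)
for i in range(1,k):
    if 60<st[i,4]<1200: print('hi',st[i],P[l==i].mean(0).round(1),np.ptp(P[l==i],axis=0).round(1))
p=proj(f,[[534,86.4,85]])[0].astype(int); cv2.imwrite('pics/fin.png',cv2.resize(f['color'][max(p[1]-70,0):p[1]+160,p[0]-120:p[0]+100],None,fx=2.5,fy=2.5)[...,::-1])
E
```

```text
[495.7 -19.9 161.2] [[-0.063, 0.998, -0.0], [0.998, 0.063, 0.0], [0.0, -0.0, -1.0]] [-0.3 -0.1  0.9]
slot 734 [83.9 85.1 86.1]
plate [83.9 85.1 86.3]
hi [302 253  23  26 444] [495.7 -19.1 103.6] [12.8 13.1  8.9]
```

View pics/fin.png

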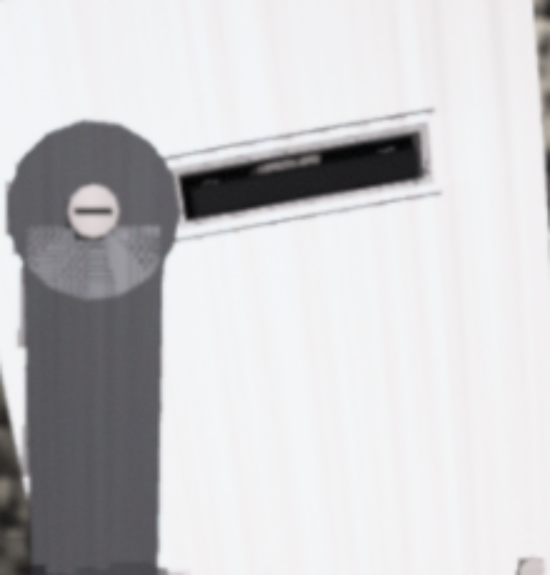

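The holder sits dark and flush in the slot at (300,175) px; its depth equals the plate's at 85.1 mm. Now I shut the cover.

>>> drive_tool(rows=[[26,0,0,35,0],[26,0,0,60,0],[26,0,0,68,0],[26,0,0,68,0],[26,0,0,68,0]])

```text
time: 30.82
tool_pos: [496.5, -19.8, 94.4]
eef_rot: [[-0.066, 0.998, 0.002], [0.998, 0.066, 0.0], [0.0, 0.002, -1.0]]
wrist_force: [-0.1, -0.3, 0.6]
opening: 25.9
grasp_force: 0.0
```

>>> drive_tool(rows=[[26,0.5,9.6,0,-0.1],[26,3,23.8,0,-0.25],[26,7.6,37.4,0,-0.4],[26,14.2,50.2,0,-0.55],[26,22.6,61.8,0,-0.7],[26,32.6,72.1,0,-0.85],[26,44.1,80.8,0,-1.0],[26,56.8,87.6,0,-1.15],[26,70.3,92.5,0,-1.3],[26,84.4,95.3,0,-1.45],[26,98.8,96,0,-1.6],[26,113.1,94.5,0,-1.75],[26,120.6,92.8,0,-1.83],[26,120.6,92.8,0,-1.83],[26,120.6,92.8,0,-1.83],[26,113.1,94.5,0,-1.75],[26,113.1,94.5,0,-1.75],[26,113.1,94.5,-40,-1.75],[26,113.1,94.5,-90,-1.75],[26,113.1,94.5,-120,-1.75]])

```text
time: 33.33
tool_pos: [583.0, 100.4, 216.3]
eef_rot: [[-0.969, -0.246, 0.003], [-0.246, 0.969, 0.001], [-0.003, 0.0, -1.0]]
wrist_force: [-0.5, 0.3, -0.2]
opening: 26.0
grasp_force: 0.0
```

>>> drive_tool(rows=[[26,60,0,-20,0],[26,60,0,-20,0],[26,60,0,-20,0]])

```text
time: 33.7
tool_pos: [524.5, 85.2, 233.7]
eef_rot: [[-0.969, -0.245, 0.001], [-0.245, 0.969, 0.0], [-0.001, 0.0, -1.0]]
wrist_force: [0.6, 0.2, 0.3]
opening: 25.9
grasp_force: 0.0
```

```bash
python3 - <<'E'
from h import *
f=grab('wrist'); P=cloud(f); s=sense(); print(np.round(s['tool_pos'],1),np.round(s['wrist_force'],1),s['time'])
m=((P[...,2]>97)&(P[...,2]<112)).astype(np.uint8); k,l,st,_=cv2.connectedComponentsWithStats(m)
for i in range(1,k):
    if 60<st[i,4]<1500: print('hi',st[i],P[l==i].mean(0).round(1),np.ptp(P[l==i],axis=0).round(1))
W=P.reshape(-1,3); d=W[:,:2]-[489.5,75]; u=d@[.969,.247]; v=d@[-.247,.969]
for a in (15,30,50,70,85):
    k=(abs(u-a)<4)&(W[:,2]>88)&(W[:,2]<93)&(abs(v)<25); print(a,k.sum(),np.percentile(v[k],[3,97]).round(1) if k.sum() else '')
E
```

```text
[524.6  85.2 233.2] [-0.   0.8 -0.1] 33.75
hi [511 194  40  72 761] [482.1 244.4 105.3] [55.3  9.6 15. ]
hi [ 473  266   61  104 1222] [557.3 252.4 104.7] [94.3  8.9 14.9]
hi [303 292  16  19 235] [581.6  98.3 103.6] [13.5 13.   8.8]
hi [  0 445  24  17 226] [ 826.9 -155.7  102.8] [ 5.6 25.6 13.6]
hi [427 446  14  20 145] [712.2 252.2 104.5] [24.9  2.4 14.9]
15 403 [-14.   14.3]
30 380 [-13.5  13.7]
50 368 [-13.9  13.9]
70 344 [-14.3  14. ]
85 327 [-13.7  13.4]
```

The knob is back at (581.6,98.3); it started at (582,98). The strip is centred over the slot, and the robot is clear.

```bash
python3 -c "
from plant import ticket
print(ticket.sign_off())"
```

```text
the job is handed in; nothing more can be done
None
```

The filter holder is home and flush in the slot, the cover is shut over it, and the job is handed in at about 34 s of the 72 s allowed; the sign-off gave no verdict. The holder slipped once while being turned edge-on, but I regripped it, and I moved none of the bystanders.

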